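# Press a filter ring home with a ratchet clamp, then free it

### The arm

A 6-joint arm with a two-finger parallel gripper is mounted at the origin on the work surface. World frame = base frame: x ahead of the robot, y to its left, z up, the work surface at z = 0. Lengths are in m, angles in rad, forces in N, time in s.
With the tool pointing down it reaches from about 0.3 to 0.95 m from the base axis. Payload 3.1 kg.
Tool frame: the origin (TCP) lies midway between the tips of the shut fingers; the grasp point (between the pads) lies behind it (env.grip_point_offset is the z of the grasp point in the tool frame, in m); z points along the fingers, y is the line along which they close (so a half turn about z gives the same grasp; the last joint's range is limited). The gripper opens to 85 mm and grips with 20 to 120 N. Pads are 22 mm wide; open, the fingers measure 114 mm over their backs; the gripper's body (76 mm by 85 mm) begins 54 mm behind the grasp point. The pads swing forward as they close: fully open they stand 13 mm farther back than shut.
Start: joints at [1.047, 0.308, 1.634, -0, 1.2, -0.07], TCP at [0.274, 0.562, 0.231] pointing down, gripper open.
Joint ranges: [-3.06, 3.06], [-0.79, 1.96], [0.05, 2.63], [-1.19, 4.34], [0.05, 2.64], [-2.94, 2.94]. Speed limits (rad/s): [2.79, 2.79, 3.14, 3.14, 3.14, 3.14].

### API

Orientations are given as a unit quaternion [x, y, z, w].
In Python, from workcell import env, vision gives the robot as it stands.
- The arm moves only by the tool jog_arm, never from a script. Its arguments are lists of equal length, an entry for each row: "fingers": the finger opening in mm, from 0 to 85.4; "slide": the shift along the tool's x, y, z in mm, a list of three; "turn": the turn about the tool's z in rad. In form: {"fingers": [fingers, ...], "slide": [[dx, dy, dz], ...], "turn": [turn, ...]}. A call has exactly 10 rows; each row is the pose to reach, as a shift and turn from the pose commanded when the call began, along the tool's axes at that moment; what a row does not reach only later rows make up. A row lasts 1/10 s, in which the tool goes at most 50 mm and 8.59 degrees, less where a joint would pass 70% of its speed; a pose out of reach is approached as far as the arm can. A call with a gripper value outside its range is refused whole. The fingers move at their own pace and stop on an object; "grip_force" is the grip in N (left out, the last holds). Time passes only in rows, so rows that repeat a pose let the fingers close, or fill a call up. It gives the time, the measured TCP pose, the force, the opening and the grip force at its end, in the units of the state.
- env.read_state(): the state, without advancing time (a new reading comes with each control period).
- vision.capture(name): name is "side" or "top" or "wrist"; returns the picture (400x640x3 uint8, red, green, blue); there is no depth.
- vision.camera_model(name): a dict with "intrinsics" (3x3 intrinsics, pixels), "world_from_camera" (4x4, takes a point from camera to world coordinates); the wrist camera has in their place "tool_from_camera" (4x4, takes a point from camera to tool coordinates, whose origin is the TCP and whose axes are the flange's). Camera axes: x right, y down, z forward; pixel columns grow to the right and rows downward; lengths in m; the calibration is good to about 2 mm. A picture is of the moment at which its call begins: read the wrist's pose just before it. camera_model takes no time and is no camera call.
- env.close_job(): hands the job in; it is judged then, once.
The state is a dict: "clock": time; "qpos": joint angles; "qvel": joint speeds; "effort": joint torques, N m; "ee_pos": TCP position; "orientation": TCP orientation; "ft_force": force on the tool from outside, world axes, zero at the start; "wrist_torque": the same for the moment, N m; "grip_width": opening from 0.0 (shut) to 1.0 (fully open); "grasp_force": force on a finger pad.
Only numpy, scipy, OpenCV 4.12 (cv2) and the standard library are available. Lean on these libraries where they do the work, as an engineer would, in place of code of your own. Each camera call takes 0.05 s, during which the arm holds its last target. There are 200 camera calls.

### The job

Pump the blue trigger of the ratchet clamp, full strokes, until its jaw has pushed the brass filter ring firmly home against the hidden shoulder inside the black filter block: you feel the trigger turn clearly stiffer there, and must stop pressing before the glass is crushed. Then let the trigger up and press the red release, gently, so that the jaw springs all the way back. Touch only the trigger and the release, and leave everything else on the bench where it is.

Things in the scene. Friction and masses are not known exactly. Their poses are not given: they have to be found in the camera images.
- clamp: White base plate 380 x 140 x 12 mm of the bench ratchet clamp, fixed. Origin: centre of its underside, on the bench. Its x axis is the clamp's axis, z up. Along x on the middle line (y = 0): trigger pad (x = -156 mm), grey head with two cheeks (x = -110 to -24, 60 mm wide, 100 mm high), red release pad (x = +31), jaw, nest with the block.
- trigger_pad (a point): Centre of the top of the blue trigger's pad (40 x 32 mm), 119 mm above the bench when up; pressed straight down from above. Force there: 2 to 3 N idle, 4 to 6 N moving the free jaw (brief peaks to 10 N), 8 to 12 N pushing the ring; with the ring on its shoulder it rises by 3 N per mm of pad. Home is a steady 14 N or more; the glass is crushed at 21 N (48 N at the jaw). Press to 15 to 17 N, then stop.
- trigger (a joint): Trigger angle in rad: 0 up (sprung), 0.50 hard stop. 0.1 rad lowers the pad 9.6 mm, nearly vertically, 48 mm in all. The first 0.14 rad of a stroke are idle; a tooth (8 mm of jaw) is kept only if the stroke passes 0.41 rad (39 mm down, measured at the pad); 0.45 (43 mm) stays off the hard stop. Let it up below 0.03 before the next stroke. The jaw moves 1 mm per 3.1 mm of pad.
- release_pad (a point): Centre of the top of the red release pad (26 x 28 mm), 71 mm above the bench at rest; pressed straight down from above. It tips forward about 3 mm along the clamp's +x as it goes down, so a finger feels some drag.
- release (a joint): Release angle in rad: 0 at rest (it rocks to about 0.12 as teeth pass), 0.26 hard stop. The pad lies 46 mm ahead of its hinge: 7 to 9 mm down (0.15 to 0.20 rad, 3 to 5 N) lifts the pawl, and the jaw springs back within half a second if the trigger is up.
- jaw: Toothed steel bar (14 x 10 mm, 45 mm above the bench) with the jaw's round black rubber nose, 30 mm across. Origin on the bar's middle; its x in the clamp's frame is the jaw's advance: 0 when fully open (sprung back), at most 64 mm. The nose face stands 55 mm ahead (+x) of this origin and is sprung (35 N/mm).
- nest: Black filter block (45 x 60 x 66 mm) in an aluminium nest on the clamp's plate, fixed, with its axes parallel to the clamp's. Origin: bottom centre of the block's face that looks to the jaw; its place along the clamp differs each time. The ring's bore is 33 mm above this origin.
- ring: Brass filter ring with blue glass, 33 mm across, 20 mm long, in the block's bore. Origin: centre of its front face, which looks to the jaw and at the start stands 16 mm out of the block (x = -16 mm in the nest's frame; x grows as it goes in). It slides with 14 N of friction. It is home on a shoulder inside the block that cannot be seen and differs from block to block: 5 to 14 mm of travel.
- spare_ring: Bystander: loose brass ring, 33 mm across, 20 mm high, standing on the clamp's plate.
- spare_block: Bystander: black block 45 x 60 x 60 mm.
- oil_bottle: Bystander: amber bottle, 34 mm across, 70 mm high.
- screwdriver: Bystander: screwdriver, 160 mm.
- pen: Bystander: blue pen, 130 mm.
- dish: Bystander: clear closed dish, 90 mm across, 17 mm high.
- remote: Bystander: black remote control, 130 x 46 x 16 mm.

How it is judged:
By the outcome, as a careful person would: the job done as asked, in the order asked, and still so for the second after the job is handed in, with the robot touching nothing.
It also fails if it takes over 61 s, if anything falls off the work surface, if the arm or the gripper's body presses on something with over 40 N, if the wrist force passes 120 N, or if a joint passes its speed limit or range.

## Working session

There is one attempt and no reset: what is moved stays moved. The work goes in short steps, Python scripts to look and compute and a tool call to move; the robot and the scene stay as the last step left them, time stands still between calls to the robot, and variables do not carry over. Pictures are saved under pics/ and viewed, at most 10 in all, crops included, and the job is handed in when it is done.

Besides the shell and the picture viewer there is one more tool, called after "Call:" as name(argument=value, ...) on one line, values as JSON. jog_arm: Moves the arm, as the interface text tells. Its arguments: {"type":"object","properties":{"fingers":{"type":"array","items":{"type":"number"}},"slide":{"type":"array","items":{"type":"array","items":{"type":"number"}}},"turn":{"type":"array","items":{"type":"number"}},"grip_force":{"type":"number"}},"required":["fingers","slide","turn"]}

```bash
mkdir -p pics; ls; python3 - <<'E'
from workcell import env, vision
import cv2,numpy as np
s=env.read_state();print({k:np.round(v,3).tolist() for k,v in s.items()},env.grip_point_offset)
a=vision.capture("top");b=vision.capture("side")
cv2.imwrite("pics/top.png",a[:,:,::-1]);cv2.imwrite("pics/side.png",b[:,:,::-1])
for n in("top","side"):
  m=vision.camera_model(n);print(n,np.round(m["intrinsics"],1).tolist(),np.round(m["world_from_camera"],4).tolist())
E
```

```text
pics
{'clock': 0.0, 'qpos': [1.047, 0.309, 1.635, 0.0, 1.2, -0.07], 'qvel': [0.001, 0.0, 0.0, -0.0, -0.001, -0.0], 'effort': [-0.0, -41.526, -27.666, -0.0, 0.01, -0.0], 'ee_pos': [0.274, 0.561, 0.23], 'orientation': [0.225, 0.974, -0.001, -0.0], 'ft_force': [-0.028, 0.647, -0.343], 'wrist_torque': [-0.014, -0.007, -0.03], 'grasp_force': 0.0, 'grip_width': 0.995} -0.0187
top [[423.1, 0.0, 316.2], [0.0, 423.1, 203.2], [0.0, 0.0, 1.0]] [[-0.1086, -0.9737, 0.2001, 0.3342], [-0.9941, 0.1073, -0.0172, -0.0924], [-0.0047, -0.2008, -0.9796, 1.1479], [0.0, 0.0, 0.0, 1.0]]
side [[504.8, 0.0, 315.5], [0.0, 504.8, 202.8], [0.0, 0.0, 1.0]] [[0.951, -0.1459, 0.2727, 0.2235], [-0.309, -0.4877, 0.8165, -1.049], [0.0139, -0.8608, -0.5088, 0.6777], [0.0, 0.0, 0.0, 1.0]]
```

View pics/top.png

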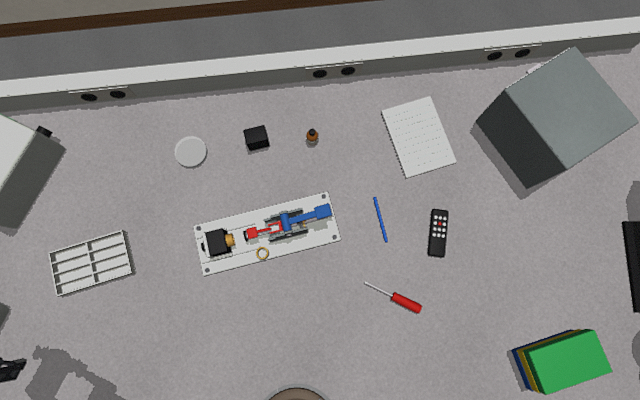

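View pics/side.png

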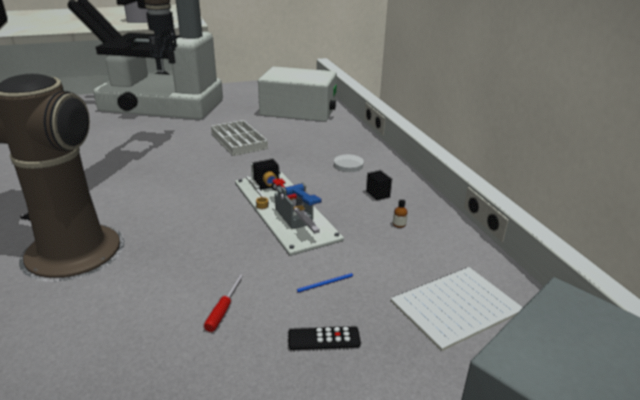

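The top view shows the plate centred near (267,233), with the blue trigger pad at (322,212), the red release near (252,233) and the block at (215,241), so the clamp's +x points left in the image. The bystanders are well clear of it.

```bash
cat > h.py <<'E'
import numpy as np,cv2
from workcell import env,vision
def ray(cam,px,z):
    m=vision.camera_model(cam);T=m["world_from_camera"]
    d=T[:3,:3]@np.linalg.solve(m["intrinsics"],[px[0],px[1],1.]);o=T[:3,3]
    return o+d*(z-o[2])/d[2]
def blob(mask,near,r=90):
    n,l,s,c=cv2.connectedComponentsWithStats(mask.astype(np.uint8))
    ok=[i for i in range(1,n) if np.hypot(*(c[i]-near))<r]
    i=max(ok,key=lambda i:s[i,4]);return l==i
E
python3 - <<'E'
from h import *
im=cv2.imread("pics/top.png");hsv=cv2.cvtColor(im,cv2.COLOR_BGR2HSV);H,S,V=cv2.split(hsv)
w=blob((V>205)&(S<25),(267,233),60)
pts=np.argwhere(w)[:,::-1]
hull=cv2.convexHull(pts.astype(np.int32))[:,0]
P=np.array([ray("top",p,.012)[:2] for p in hull],np.float32)*1000
r=cv2.minAreaRect(P);print("plate",w.sum(),r);print(cv2.boxPoints(r))
b=blob((H>100)&(H<125)&(S>130)&(V>90),(310,215),40)
q=np.argwhere(b)[:,::-1];print("blue",len(q),q.min(0),q.max(0))
rect=cv2.boxPoints(cv2.minAreaRect(q.astype(np.float32)));print(rect)
rd=((H<8)|(H>172))&(S>150)&(V>90)
rr=blob(rd,(250,234),20);q=np.argwhere(rr)[:,::-1];print("red",len(q),q.mean(0),q.min(0),q.max(0))
big=cv2.resize(im[180:285,185:350],None,fx=4.8,fy=4.8,interpolation=cv2.INTER_CUBIC);cv2.imwrite("pics/topcrop.png",big)
E
```

```text
plate 6 ((522.8920288085938, 77.2579345703125), (2.006974220275879, 13.740607261657715), 7.992285251617432)
[[520.94305   83.92198 ]
 [522.8536    70.314835]
 [524.841     70.59389 ]
 [522.9305    84.201035]]
blue 478 [280 204] [331 231]
[[278.6     214.80002]
 [326.6     198.80002]
 [332.00003 215.00003]
 [284.00003 231.00003]]
red 125 [254.64  231.784] [247 227] [270 238]
```

View pics/topcrop.png

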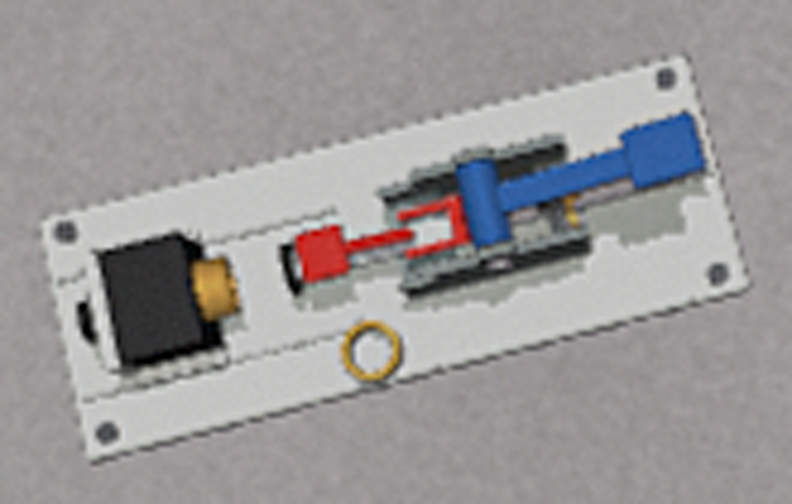

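The crop shows the plate corners at about (42,215), (688,55), (750,287) and (90,462). The trigger pad centre is at (664,150) and the release pad centre at (322,254).

```bash
python3 - <<'E'
from h import *
im=cv2.imread("pics/top.png");hsv=cv2.cvtColor(im,cv2.COLOR_BGR2HSV);H,S,V=cv2.split(hsv)
print("plate V,S",hsv[265,230],"bench",hsv[190,250])
w=blob((V>178)&(S<30),(267,233),60)
P=np.array([ray("top",p,.012)[:2] for p in np.argwhere(w)[:,::-1]],np.float32)*1000
r=cv2.minAreaRect(P);print(w.sum(),r)
f=lambda u,z:ray("top",(185+u[0]/4.8-.4,180+u[1]/4.8-.4),z)*1000
C=np.array([f(u,12) for u in[(42,215),(688,55),(750,287),(90,462)]]);c=C.mean(0)
print("centre",c,"sides",np.linalg.norm(C-np.roll(C,-1,0),axis=1))
ax=(C[0]+C[3]-C[1]-C[2])[:2];ax/=np.linalg.norm(ax);th=np.arctan2(ax[1],ax[0]);print("axis",ax,th)
print("trig pred",c[:2]-156*ax,"seen",f((664,150),119));print("rel pred",c[:2]+31*ax,"seen",f((322,254),71))
from scipy.spatial.transform import Rotation as R
s=env.read_state();M=R.from_quat(s["orientation"]).as_matrix();print(M.round(3))
for t in (c[:2]-156*ax,f((664,150),119)[:2],c[:2]+31*ax):
  print("toolshift",M.T@(np.r_[t,119]-s["ee_pos"]*1000))
y=M[:2,1];print("ang of tool y",np.arctan2(y[1],y[0]))
E
```

```text
plate V,S [  0   1 197] bench [  0   6 158]Traceback (most recent call last):
  File "<stdin>", line 5, in <module>
  File "h.py", line 4, in ray
    m=vision.camera_model(cam);T=m["world_from_camera"]
ValueError: time passes only in moves, steps and waits
```

```bash
sed -i 's/^def ray/import functools\nmodel=functools.lru_cache(vision.camera_model)\ndef ray/; s/m=vision.camera_model(cam)/m=model(cam)/' h.py
python3 - <<'E'
from h import *
im=cv2.imread("pics/top.png");hsv=cv2.cvtColor(im,cv2.COLOR_BGR2HSV);H,S,V=cv2.split(hsv)
w=blob((V>178)&(S<30),(267,233),60)
P=np.array([ray("top",p,.012)[:2] for p in np.argwhere(w)[:,::-1]],np.float32)*1000
r=cv2.minAreaRect(P);print(w.sum(),r)
f=lambda u,z:ray("top",(185+u[0]/4.8-.4,180+u[1]/4.8-.4),z)*1000
C=np.array([f(u,12) for u in[(42,215),(688,55),(750,287),(90,462)]]);c=C.mean(0)
print("centre",c,"sides",np.linalg.norm(C-np.roll(C,-1,0),axis=1))
ax=(C[0]+C[3]-C[1]-C[2])[:2];ax/=np.linalg.norm(ax);th=np.arctan2(ax[1],ax[0]);print("axis",ax,th)
print("trig pred",c[:2]-156*ax,"seen",f((664,150),119));print("rel pred",c[:2]+31*ax,"seen",f((322,254),71))
from scipy.spatial.transform import Rotation as R
s=env.read_state();M=R.from_quat(s["orientation"]).as_matrix();print(M.round(3))
for t in (c[:2]-156*ax,f((664,150),119)[:2],c[:2]+31*ax):
  print("toolshift",M.T@(np.r_[t,119]-s["ee_pos"]*1000))
y=M[:2,1];print("ang of tool y",np.arctan2(y[1],y[0]))
E
```

```text
3768 ((501.0162048339844, 30.411544799804688), (137.40699768066406, 377.8071594238281), 8.336960792541504)
centre [-1260.95456948 -1253.14931831 12000.        ] sides [3607.76481631 1317.94404569 3612.57892908 1357.91118949]
axis [ 0.14394408 -0.98958582] -1.4263504648441805
trig pred [-1283.40984669 -1098.77392997] seen [-21331.99643787   3633.62354703 119000.        ]
rel pred [-1256.49230285 -1283.82647882] seen [-10162.57009929 -10070.98363937  71000.        ]
[[-0.899  0.438 -0.001]
 [ 0.438  0.899 -0.002]
 [ 0.    -0.002 -1.   ]]
toolshift [  671.86059456 -2174.16483158   115.89865494]
toolshift [20766.08209819 -6708.86543924   128.6558652 ]
toolshift [  566.54982752 -2328.69166825   116.21344344]
ang of tool y 1.1170386011036666
```

```bash
python3 - <<'E'
from h import *
f=lambda u,z:ray("top",(185+u[0]/4.8-.4,180+u[1]/4.8-.4),z/1000)*1000
C=np.array([f(u,12) for u in[(42,215),(688,55),(750,287),(90,462)]]);c=C.mean(0)
print("centre",c,"sides",np.linalg.norm(C-np.roll(C,-1,0),axis=1))
ax=(C[0]+C[3]-C[1]-C[2])[:2];ax/=np.linalg.norm(ax);th=np.arctan2(ax[1],ax[0]);print("axis",ax,th)
print("trig pred",c[:2]-156*ax,"seen",f((664,150),119));print("rel pred",c[:2]+31*ax,"seen",f((322,254),71))
from scipy.spatial.transform import Rotation as R
s=env.read_state();M=R.from_quat(s["orientation"]).as_matrix()
for t in (c[:2]-156*ax,f((664,150),119)[:2],c[:2]+31*ax):
  print("toolshift",M.T@(np.r_[t,119]-s["ee_pos"]*1000))
E
```

```text
centre [501.17742201  29.0915306   12.        ] sides [377.61538861 137.94578591 378.11926931 142.12904322]
axis [-0.14394408  0.98958582] 1.7152421887456122
trig pred [ 523.63269922 -125.28385774] seen [ 523.36405909 -124.92967824  119.        ]
rel pred [496.71515539  59.7686911 ] seen [496.03724197  61.43231861  71.        ]
toolshift [-525.59445088 -507.0796409   112.14836889]
toolshift [-525.19774218 -506.87905995  112.14799975]
toolshift [-420.28368383 -352.55280422  111.83358039]
```

Call:
jog_arm(fingers=[0,0,0,0,0,0,0,0,0,0], slide=[[-20,-19,0],[-50,-48,0],[-85,-82,0],[-120,-116,0],[-155,-150,0],[-190,-184,0],[-225,-218,0],[-260,-252,0],[-295,-286,0],[-330,-320,0]], turn=[0,0,0,0,0,0,0,0,0,0], grip_force=40)

```text
clock: 1.1
ee_pos: [0.4303, 0.1276, 0.2311]
orientation: [0.225, 0.974, 0.0, 0.0]
ft_force: [0.2, 0.8, 0.5]
grip_width: -0.005
grasp_force: 0.0
```

Call:
jog_arm(fingers=[0,0,0,0,0,0,0,0,0,0], slide=[[-35,-34,10],[-70,-68,20],[-105,-102,30],[-140,-136,40],[-170,-165,50],[-190,-182,60],[-195,-187,70],[-195,-187,80],[-195,-187,80],[-195,-187,80]], turn=[0.12,0.24,0.36,0.48,0.6,0.72,0.84,0.97,0.97,0.97])

```text
clock: 2.1
ee_pos: [0.5231, -0.1239, 0.1508]
orientation: [0.652, 0.758, -0.0, -0.001]
ft_force: [-0.8, -0.5, 0.0]
grip_width: -0.0
grasp_force: 0.0
```

```bash
cat > st.py <<'E'
from h import *
from scipy.spatial.transform import Rotation as R
s=env.read_state();M=R.from_quat(s["orientation"]).as_matrix();print(s["clock"],s["ee_pos"],s["ft_force"],s["qpos"].__class__,s["grip_width"]);print(M.round(3))
for t in([523.5,-125,119],[496.4,60.5,71]):print(M.T@(np.array(t)-np.array(s["ee_pos"])*1000))
E
python3 st.py
```

```text
2.1 [ 0.52309726 -0.12389225  0.15084182] [-0.75886469 -0.53217003  0.03053726] <class 'numpy.ndarray'> -0.00035810995087267407
[[-0.149  0.989 -0.001]
 [ 0.989  0.149  0.   ]
 [ 0.001 -0.001 -1.   ]]
[-1.17536241  0.27116001 31.84078821]
[186.26161627   1.19912493  79.95708384]
```

Call:
jog_arm(fingers=[0,0,0,0,0,0,0,0,0,0], slide=[[-1,0,15],[-1,0,27],[-1,0,36],[-1,0,46],[-1,0,56],[-1,0,65],[-1,0,71],[-1,0,75],[-1,0,75],[-1,0,75]], turn=[0,0,0,0,0,0,0,0,0,0])

```text
clock: 3.1
ee_pos: [0.5241, -0.1252, 0.0765]
orientation: [0.653, 0.757, 0.0, 0.0]
ft_force: [-1.3, -0.4, 5.4]
grip_width: -0.001
grasp_force: 2.9
```

```bash
python3 - <<'E'
from h import *
print(env.read_state()["ee_pos"],env.read_state()["ft_force"])
b=vision.capture("side");cv2.imwrite("pics/side2.png",cv2.resize(b[150:260,220:360,::-1],None,fx=5,fy=5,interpolation=cv2.INTER_CUBIC))
E
```

```text
[ 0.52407936 -0.12521588  0.07649199] [-1.32759384 -0.3941598   5.3633636 ]
```

View pics/side2.png

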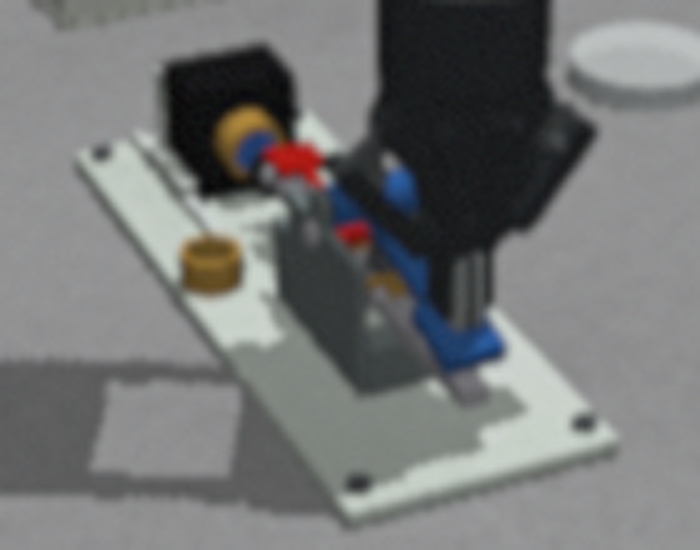

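The trigger is 42 mm down at 5.4 N, and the finger stands centred on the pad. The jaw is advancing freely toward the ring, with a gap of about 26 mm at the start.

Call:
jog_arm(fingers=[0,0,0,0,0,0,0,0,0,0], slide=[[0,0,-15],[0,0,-32],[0,0,-45],[0,0,-45],[0,0,-32],[0,0,-20],[0,0,-10],[0,0,-3],[0,0,0],[0,0,0]], turn=[0,0,0,0,0,0,0,0,0,0])

```text
clock: 4.15
ee_pos: [0.5247, -0.1251, 0.0754]
orientation: [0.654, 0.757, 0.001, 0.0]
ft_force: [3.0, -0.2, 5.9]
grip_width: -0.001
grasp_force: 3.0
```

Call:
jog_arm(fingers=[0,0,0,0,0,0,0,0,0,0], slide=[[0,0,-15],[0,0,-32],[0,0,-45],[0,0,-45],[0,0,-32],[0,0,-22],[0,0,-14],[0,0,-7],[0,0,0],[0,0,0]], turn=[0,0,0,0,0,0,0,0,0,0])

```text
clock: 5.15
ee_pos: [0.5239, -0.125, 0.0749]
orientation: [0.653, 0.757, 0.0, -0.0]
ft_force: [1.3, -0.3, 6.5]
grip_width: 0.0
grasp_force: 3.2
```

```bash
python3 - <<'E'
from h import *
a=vision.capture("side");b=vision.capture("top")
x=[cv2.resize(i,None,fx=6,fy=6,interpolation=cv2.INTER_CUBIC) for i in(a[155:205,240:305,::-1],b[220:270,185:250,::-1])]
cv2.imwrite("pics/both.png",np.hstack(x));print(env.read_state()["ee_pos"])
E
```

```text
[ 0.52393008 -0.12505447  0.0755465 ]
```

View pics/both.png

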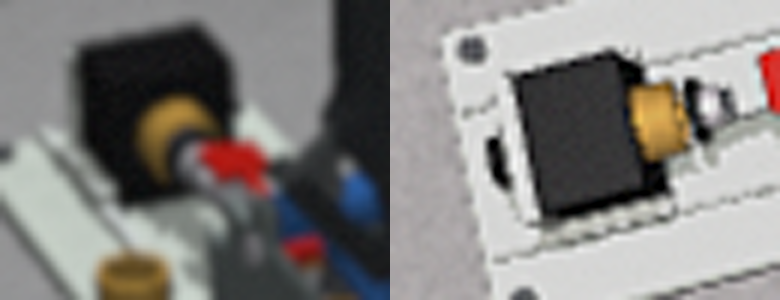

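On the right, the nose at (690,105) nearly touches the ring front, so contact is due about 2 mm into the next stroke. I'll approach in a controlled way from 32 mm down.

Call:
jog_arm(fingers=[0,0,0,0,0,0,0,0,0,0], slide=[[0,0,-15],[0,0,-32],[0,0,-45],[0,0,-45],[0,0,-34],[0,0,-27],[0,0,-21],[0,0,-16],[0,0,-13],[0,0,-12]], turn=[0,0,0,0,0,0,0,0,0,0])

```text
clock: 6.25
ee_pos: [0.5239, -0.1261, 0.0876]
orientation: [0.653, 0.757, -0.001, 0.0]
ft_force: [0.8, -3.3, 5.2]
grip_width: 0.002
grasp_force: 2.9
```

Call:
jog_arm(fingers=[0,0,0,0,0,0,0,0,0,0], slide=[[0,0,0.4],[0,0,0.8],[0,0,1.2],[0,0,1.6],[0,0,2],[0,0,2],[0,0,2],[0,0,2],[0,0,2],[0,0,2]], turn=[0,0,0,0,0,0,0,0,0,0])

```text
clock: 7.25
ee_pos: [0.5239, -0.1253, 0.0863]
orientation: [0.653, 0.757, -0.0, 0.0]
ft_force: [1.0, -5.0, 6.0]
grip_width: 0.001
grasp_force: 2.7
```

Call:
jog_arm(fingers=[0,0,0,0,0,0,0,0,0,0], slide=[[0,0,0.4],[0,0,0.8],[0,0,1.2],[0,0,1.6],[0,0,2],[0,0,2.4],[0,0,2.5],[0,0,2.5],[0,0,2.5],[0,0,2.5]], turn=[0,0,0,0,0,0,0,0,0,0])

```text
clock: 8.25
ee_pos: [0.5238, -0.1252, 0.084]
orientation: [0.653, 0.757, -0.0, 0.0]
ft_force: [0.7, -3.7, 6.2]
grip_width: 0.002
grasp_force: 3.1
```

```bash
python3 - <<'E'
from h import *
a=vision.capture("side");b=vision.capture("top")
x=[cv2.resize(i,None,fx=6,fy=6,interpolation=cv2.INTER_CUBIC) for i in(a[155:205,240:305,::-1],b[220:270,185:250,::-1])]
cv2.imwrite("pics/both2.png",np.hstack(x));s=env.read_state();print(s["ee_pos"],s["ft_force"])
E
```

```text
[ 0.52390544 -0.12523777  0.08402136] [-0.20381632 -5.00761124  5.89485547]
```

View pics/both2.png

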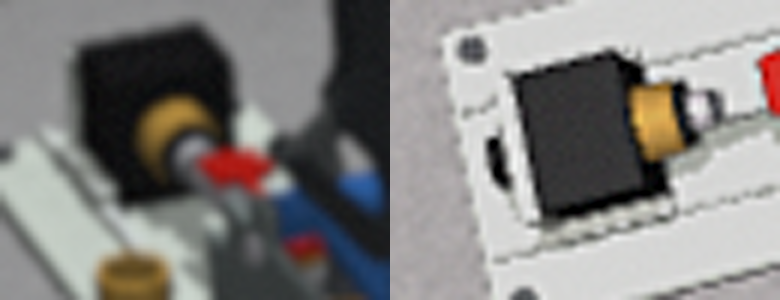

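The nose has moved on about 5 mm, and less of the ring shows (u 632–678 against 632–690 before), so the ring is being pushed. I'll continue in small steps.

Call:
jog_arm(fingers=[0,0,0,0,0,0,0,0,0,0], slide=[[0,0,0.2],[0,0,0.4],[0,0,0.6],[0,0,0.8],[0,0,1],[0,0,1.2],[0,0,1.4],[0,0,1.6],[0,0,1.8],[0,0,2]], turn=[0,0,0,0,0,0,0,0,0,0])

```text
clock: 9.35
ee_pos: [0.5239, -0.1251, 0.0824]
orientation: [0.653, 0.757, -0.0, 0.0]
ft_force: [-0.5, -4.2, 8.4]
grip_width: 0.001
grasp_force: 4.3
```

Call:
jog_arm(fingers=[0,0,0,0,0,0,0,0,0,0], slide=[[0,0,0.2],[0,0,0.4],[0,0,0.6],[0,0,0.8],[0,0,1],[0,0,1.2],[0,0,1.4],[0,0,1.6],[0,0,1.8],[0,0,2]], turn=[0,0,0,0,0,0,0,0,0,0])

```text
clock: 10.35
ee_pos: [0.5239, -0.125, 0.0807]
orientation: [0.653, 0.757, 0.0, -0.0]
ft_force: [-1.0, -3.5, 10.8]
grip_width: 0.002
grasp_force: 5.4
```

Call:
jog_arm(fingers=[0,0,0,0,0,0,0,0,0,0], slide=[[0,0,0.2],[0,0,0.4],[0,0,0.6],[0,0,0.8],[0,0,1],[0,0,1.2],[0,0,1.2],[0,0,1.2],[0,0,1.2],[0,0,1.2]], turn=[0,0,0,0,0,0,0,0,0,0])

```text
clock: 11.35
ee_pos: [0.5239, -0.1249, 0.0796]
orientation: [0.653, 0.757, 0.0, -0.0]
ft_force: [-1.6, -3.9, 9.9]
grip_width: -0.0
grasp_force: 5.5
```

Call:
jog_arm(fingers=[0,0,0,0,0,0,0,0,0,0], slide=[[0,0,0.2],[0,0,0.4],[0,0,0.6],[0,0,0.8],[0,0,1],[0,0,1.2],[0,0,1.4],[0,0,1.6],[0,0,1.8],[0,0,2]], turn=[0,0,0,0,0,0,0,0,0,0])

```text
clock: 12.35
ee_pos: [0.5239, -0.1247, 0.0776]
orientation: [0.653, 0.757, 0.0, -0.0]
ft_force: [-1.4, -3.0, 11.3]
grip_width: 0.002
grasp_force: 5.5
```

Call:
jog_arm(fingers=[0,0,0,0,0,0,0,0,0,0], slide=[[0,0,0.2],[0,0,0.4],[0,0,0.6],[0,0,0.8],[0,0,1],[0,0,1.2],[0,0,1.4],[0,0,1.6],[0,0,1.8],[0,0,2]], turn=[0,0,0,0,0,0,0,0,0,0])

```text
clock: 13.35
ee_pos: [0.5238, -0.1244, 0.0755]
orientation: [0.653, 0.757, 0.0, -0.001]
ft_force: [-0.7, -3.1, 11.0]
grip_width: 0.0
grasp_force: 5.5
```

```bash
python3 - <<'E'
from h import *
a=cv2.imread("pics/top.png");b=vision.capture("top")[:,:,::-1]
x=[cv2.resize(i[220:270,190:250],None,fx=6,fy=6,interpolation=cv2.INTER_CUBIC) for i in(a,b)]
cv2.imwrite("pics/both3.png",np.hstack(x));s=env.read_state();print(s["ee_pos"],s["ft_force"])
E
```

```text
[ 0.52379559 -0.12442146  0.07552056] [-2.12987358 -1.48507505 10.93316281]
```

View pics/both3.png

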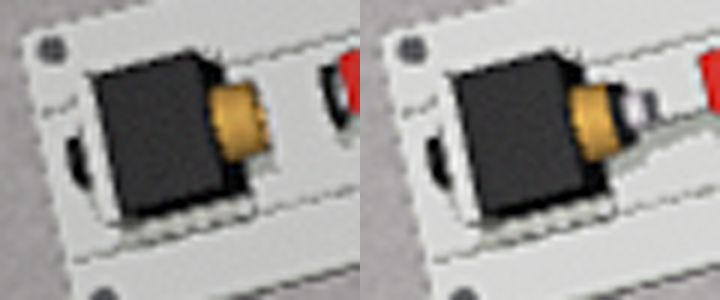

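The ring now stands out about 2 px less than at the start, which is a few mm of travel, and the force is a plateau of 11 N. That means it is still sliding. Next stroke.

Call:
jog_arm(fingers=[0,0,0,0,0,0,0,0,0,0], slide=[[0,0,-15],[0,0,-32],[0,0,-45],[0,0,-45],[0,0,-45],[0,0,-36],[0,0,-31],[0,0,-28],[0,0,-26],[0,0,-26]], turn=[0,0,0,0,0,0,0,0,0,0])

```text
clock: 14.4
ee_pos: [0.5236, -0.1257, 0.1005]
orientation: [0.653, 0.757, -0.001, -0.0]
ft_force: [-0.7, -2.5, 7.4]
grip_width: 0.002
grasp_force: 3.7
```

Call:
jog_arm(fingers=[0,0,0,0,0,0,0,0,0,0], slide=[[0,0,0.3],[0,0,0.6],[0,0,0.9],[0,0,1.2],[0,0,1.5],[0,0,1.8],[0,0,2.1],[0,0,2.4],[0,0,2.5],[0,0,2.5]], turn=[0,0,0,0,0,0,0,0,0,0])

```text
clock: 15.4
ee_pos: [0.5237, -0.1259, 0.0986]
orientation: [0.653, 0.757, -0.001, 0.0]
ft_force: [-2.0, -1.9, 8.2]
grip_width: 0.001
grasp_force: 4.3
```

Call:
jog_arm(fingers=[0,0,0,0,0,0,0,0,0,0], slide=[[0,0,0.3],[0,0,0.6],[0,0,0.9],[0,0,1.2],[0,0,1.5],[0,0,1.8],[0,0,2.1],[0,0,2.4],[0,0,2.5],[0,0,2.5]], turn=[0,0,0,0,0,0,0,0,0,0])

```text
clock: 16.4
ee_pos: [0.5237, -0.1261, 0.0962]
orientation: [0.653, 0.757, -0.001, 0.0]
ft_force: [-3.1, -2.5, 9.8]
grip_width: 0.001
grasp_force: 4.8
```

Call:
jog_arm(fingers=[0,0,0,0,0,0,0,0,0,0], slide=[[0,0,0.3],[0,0,0.6],[0,0,0.9],[0,0,1.2],[0,0,1.5],[0,0,1.8],[0,0,2.1],[0,0,2.4],[0,0,2.5],[0,0,2.5]], turn=[0,0,0,0,0,0,0,0,0,0])

```text
clock: 17.4
ee_pos: [0.5237, -0.1262, 0.0939]
orientation: [0.653, 0.757, -0.001, 0.0]
ft_force: [-2.4, -2.6, 11.2]
grip_width: 0.001
grasp_force: 5.3
```

Call:
jog_arm(fingers=[0,0,0,0,0,0,0,0,0,0], slide=[[0,0,0.3],[0,0,0.6],[0,0,0.9],[0,0,1.2],[0,0,1.5],[0,0,1.8],[0,0,2],[0,0,2],[0,0,2],[0,0,2]], turn=[0,0,0,0,0,0,0,0,0,0])

```text
clock: 18.4
ee_pos: [0.5237, -0.1262, 0.092]
orientation: [0.653, 0.757, -0.001, 0.0]
ft_force: [-2.5, -3.8, 11.3]
grip_width: 0.0
grasp_force: 5.5
```

Call:
jog_arm(fingers=[0,0,0,0,0,0,0,0,0,0], slide=[[0,0,0.3],[0,0,0.6],[0,0,0.9],[0,0,1.2],[0,0,1.5],[0,0,1.8],[0,0,2],[0,0,2],[0,0,2],[0,0,2]], turn=[0,0,0,0,0,0,0,0,0,0])

```text
clock: 19.4
ee_pos: [0.5238, -0.1262, 0.0901]
orientation: [0.653, 0.757, -0.001, 0.0]
ft_force: [-2.0, -3.6, 11.7]
grip_width: -0.002
grasp_force: 5.7
```

Call:
jog_arm(fingers=[0,0,0,0,0,0,0,0,0,0], slide=[[0,0,0.3],[0,0,0.6],[0,0,0.9],[0,0,1.2],[0,0,1.5],[0,0,1.8],[0,0,2],[0,0,2],[0,0,2],[0,0,2]], turn=[0,0,0,0,0,0,0,0,0,0])

```text
clock: 20.4
ee_pos: [0.5237, -0.1262, 0.0879]
orientation: [0.653, 0.757, -0.001, 0.0]
ft_force: [-2.3, -3.4, 10.4]
grip_width: -0.003
grasp_force: 5.3
```

Call:
jog_arm(fingers=[0,0,0,0,0,0,0,0,0,0], slide=[[0,0,0.3],[0,0,0.6],[0,0,0.9],[0,0,1.2],[0,0,1.5],[0,0,1.8],[0,0,2],[0,0,2.2],[0,0,2.2],[0,0,2.2]], turn=[0,0,0,0,0,0,0,0,0,0])

```text
clock: 21.4
ee_pos: [0.5238, -0.1262, 0.0857]
orientation: [0.653, 0.757, -0.001, 0.0]
ft_force: [-2.6, -3.2, 10.7]
grip_width: 0.002
grasp_force: 5.3
```

Call:
jog_arm(fingers=[0,0,0,0,0,0,0,0,0,0], slide=[[0,0,0.3],[0,0,0.6],[0,0,0.9],[0,0,1.2],[0,0,1.5],[0,0,1.8],[0,0,2],[0,0,2.2],[0,0,2.2],[0,0,2.2]], turn=[0,0,0,0,0,0,0,0,0,0])

```text
clock: 22.4
ee_pos: [0.5237, -0.126, 0.0834]
orientation: [0.653, 0.757, -0.001, 0.0]
ft_force: [-2.0, -2.6, 10.5]
grip_width: -0.002
grasp_force: 5.2
```

Call:
jog_arm(fingers=[0,0,0,0,0,0,0,0,0,0], slide=[[0,0,0.3],[0,0,0.6],[0,0,0.9],[0,0,1.2],[0,0,1.5],[0,0,1.8],[0,0,2.1],[0,0,2.4],[0,0,2.4],[0,0,2.4]], turn=[0,0,0,0,0,0,0,0,0,0])

```text
clock: 23.4
ee_pos: [0.5237, -0.1259, 0.0811]
orientation: [0.653, 0.757, -0.001, -0.0]
ft_force: [-0.9, -2.0, 10.7]
grip_width: -0.0
grasp_force: 5.4
```

Call:
jog_arm(fingers=[0,0,0,0,0,0,0,0,0,0], slide=[[0,0,0.3],[0,0,0.6],[0,0,0.9],[0,0,1.2],[0,0,1.5],[0,0,1.8],[0,0,2.1],[0,0,2.4],[0,0,2.4],[0,0,2.4]], turn=[0,0,0,0,0,0,0,0,0,0])

```text
clock: 24.4
ee_pos: [0.5236, -0.1256, 0.0785]
orientation: [0.653, 0.757, -0.0, -0.0]
ft_force: [-2.1, -2.4, 10.1]
grip_width: 0.001
grasp_force: 4.9
```

Call:
jog_arm(fingers=[0,0,0,0,0,0,0,0,0,0], slide=[[0,0,0.3],[0,0,0.6],[0,0,0.9],[0,0,1.2],[0,0,1.5],[0,0,1.8],[0,0,2.1],[0,0,2.4],[0,0,2.7],[0,0,2.7]], turn=[0,0,0,0,0,0,0,0,0,0])

```text
clock: 25.4
ee_pos: [0.5236, -0.1253, 0.0759]
orientation: [0.653, 0.757, -0.0, -0.001]
ft_force: [-1.8, -0.5, 11.5]
grip_width: 0.0
grasp_force: 5.5
```

Call:
jog_arm(fingers=[0,0,0,0,0,0,0,0,0,0], slide=[[0,0,-15],[0,0,-32],[0,0,-45],[0,0,-45],[0,0,-45],[0,0,-36],[0,0,-31],[0,0,-28],[0,0,-27],[0,0,-26]], turn=[0,0,0,0,0,0,0,0,0,0])

```text
clock: 26.4
ee_pos: [0.5237, -0.1257, 0.1012]
orientation: [0.653, 0.757, -0.001, -0.0]
ft_force: [-1.1, -2.7, 7.6]
grip_width: 0.002
grasp_force: 3.7
```

Call:
jog_arm(fingers=[0,0,0,0,0,0,0,0,0,0], slide=[[0,0,0.3],[0,0,0.6],[0,0,0.9],[0,0,1.2],[0,0,1.5],[0,0,1.8],[0,0,2],[0,0,2],[0,0,2],[0,0,2]], turn=[0,0,0,0,0,0,0,0,0,0])

```text
clock: 27.4
ee_pos: [0.5237, -0.1259, 0.0997]
orientation: [0.653, 0.757, -0.001, 0.0]
ft_force: [-1.9, -1.3, 9.1]
grip_width: 0.001
grasp_force: 4.3
```

Call:
jog_arm(fingers=[0,0,0,0,0,0,0,0,0,0], slide=[[0,0,0.3],[0,0,0.6],[0,0,0.9],[0,0,1.2],[0,0,1.5],[0,0,1.8],[0,0,2],[0,0,2],[0,0,2],[0,0,2]], turn=[0,0,0,0,0,0,0,0,0,0])

```text
clock: 28.4
ee_pos: [0.5237, -0.1261, 0.0978]
orientation: [0.653, 0.757, -0.001, 0.0]
ft_force: [-2.0, -2.8, 8.8]
grip_width: 0.003
grasp_force: 4.4
```

Call:
jog_arm(fingers=[0,0,0,0,0,0,0,0,0,0], slide=[[0,0,0.3],[0,0,0.6],[0,0,0.9],[0,0,1.2],[0,0,1.5],[0,0,1.8],[0,0,2],[0,0,2],[0,0,2],[0,0,2]], turn=[0,0,0,0,0,0,0,0,0,0])

```text
clock: 29.4
ee_pos: [0.5237, -0.1262, 0.096]
orientation: [0.653, 0.757, -0.001, 0.0]
ft_force: [-2.4, -3.6, 9.6]
grip_width: -0.002
grasp_force: 5.0
```

Call:
jog_arm(fingers=[0,0,0,0,0,0,0,0,0,0], slide=[[0,0,0.3],[0,0,0.6],[0,0,0.9],[0,0,1.2],[0,0,1.5],[0,0,1.8],[0,0,2],[0,0,2],[0,0,2],[0,0,2]], turn=[0,0,0,0,0,0,0,0,0,0])

```text
clock: 30.4
ee_pos: [0.5238, -0.1263, 0.0941]
orientation: [0.653, 0.757, -0.001, 0.0]
ft_force: [-3.5, -2.5, 11.8]
grip_width: 0.002
grasp_force: 5.4
```

Call:
jog_arm(fingers=[0,0,0,0,0,0,0,0,0,0], slide=[[0,0,0.3],[0,0,0.6],[0,0,0.9],[0,0,1.2],[0,0,1.5],[0,0,1.8],[0,0,2],[0,0,2],[0,0,2],[0,0,2]], turn=[0,0,0,0,0,0,0,0,0,0])

```text
clock: 31.4
ee_pos: [0.5238, -0.1263, 0.0922]
orientation: [0.653, 0.757, -0.001, 0.0]
ft_force: [-2.9, -2.6, 11.6]
grip_width: -0.002
grasp_force: 5.6
```

Call:
jog_arm(fingers=[0,0,0,0,0,0,0,0,0,0], slide=[[0,0,0.3],[0,0,0.6],[0,0,0.9],[0,0,1.2],[0,0,1.5],[0,0,1.8],[0,0,2],[0,0,2],[0,0,2],[0,0,2]], turn=[0,0,0,0,0,0,0,0,0,0])

```text
clock: 32.4
ee_pos: [0.5238, -0.1264, 0.0903]
orientation: [0.653, 0.757, -0.001, 0.0]
ft_force: [-2.9, -3.7, 11.3]
grip_width: 0.005
grasp_force: 5.7
```

Call:
jog_arm(fingers=[0,0,0,0,0,0,0,0,0,0], slide=[[0,0,0.3],[0,0,0.6],[0,0,0.9],[0,0,1.2],[0,0,1.5],[0,0,1.8],[0,0,2],[0,0,2],[0,0,2],[0,0,2]], turn=[0,0,0,0,0,0,0,0,0,0])

```text
clock: 33.4
ee_pos: [0.5238, -0.1263, 0.0886]
orientation: [0.653, 0.757, -0.001, 0.0]
ft_force: [-3.8, -3.6, 12.9]
grip_width: 0.001
grasp_force: 6.7
```

Call:
jog_arm(fingers=[0,0,0,0,0,0,0,0,0,0], slide=[[0,0,0.2],[0,0,0.4],[0,0,0.6],[0,0,0.8],[0,0,1],[0,0,1],[0,0,1],[0,0,1],[0,0,1],[0,0,1]], turn=[0,0,0,0,0,0,0,0,0,0])

```text
clock: 34.4
ee_pos: [0.5239, -0.1263, 0.0878]
orientation: [0.653, 0.757, -0.001, 0.0]
ft_force: [-4.4, -3.9, 13.9]
grip_width: 0.003
grasp_force: 7.3
```

Call:
jog_arm(fingers=[0,0,0,0,0,0,0,0,0,0], slide=[[0,0,0.2],[0,0,0.4],[0,0,0.6],[0,0,0.8],[0,0,0.8],[0,0,0.8],[0,0,0.8],[0,0,0.8],[0,0,0.8],[0,0,0.8]], turn=[0,0,0,0,0,0,0,0,0,0])

```text
clock: 35.4
ee_pos: [0.5239, -0.1263, 0.0871]
orientation: [0.653, 0.757, -0.001, 0.0]
ft_force: [-4.6, -1.8, 15.4]
grip_width: 0.001
grasp_force: 7.8
```

Call:
jog_arm(fingers=[0,0,0,0,0,0,0,0,0,0], slide=[[0,0,0.1],[0,0,0.2],[0,0,0.3],[0,0,0.3],[0,0,0.3],[0,0,0.3],[0,0,0.3],[0,0,0.3],[0,0,0.3],[0,0,0.3]], turn=[0,0,0,0,0,0,0,0,0,0])

```text
clock: 36.4
ee_pos: [0.5239, -0.1263, 0.0869]
orientation: [0.653, 0.757, -0.001, 0.0]
ft_force: [-5.4, -2.7, 15.8]
grip_width: -0.002
grasp_force: 8.0
```

The force rose steadily to 15.8 N over about 2 mm, so the ring is home. I'm letting the trigger up and moving over the release.

Call:
jog_arm(fingers=[0,0,0,0,0,0,0,0,0,0], slide=[[0,0,-15],[0,0,-35],[0,0,-55],[0,0,-70],[0,0,-75],[40,0,-75],[85,0,-75],[130,0,-75],[165,1,-75],[187,1,-75]], turn=[0,0,0,0,0,0,0,0,0,0])

```text
clock: 37.4
ee_pos: [0.4952, 0.0624, 0.1583]
orientation: [0.653, 0.758, -0.001, -0.002]
ft_force: [1.0, -0.7, 0.7]
grip_width: 0.001
grasp_force: 0.0
```

```bash
python3 st.py; python3 - <<'E'
from h import *
b=vision.capture("top");cv2.imwrite("pics/top4.png",cv2.resize(b[185:275,190:345,::-1],None,fx=5,fy=5,interpolation=cv2.INTER_CUBIC))
E
```

```text
37.4 [0.49516646 0.06244126 0.15827244] [ 1.03428872 -0.70852195  0.74224369] <class 'numpy.ndarray'> 0.0010752661431649721
[[-0.148  0.989 -0.004]
 [ 0.989  0.148  0.001]
 [ 0.001 -0.004 -1.   ]]
[-189.62308583    0.42474311   39.01594475]
[-2.21991416  1.26592648 87.26533501]
```

View pics/top4.png

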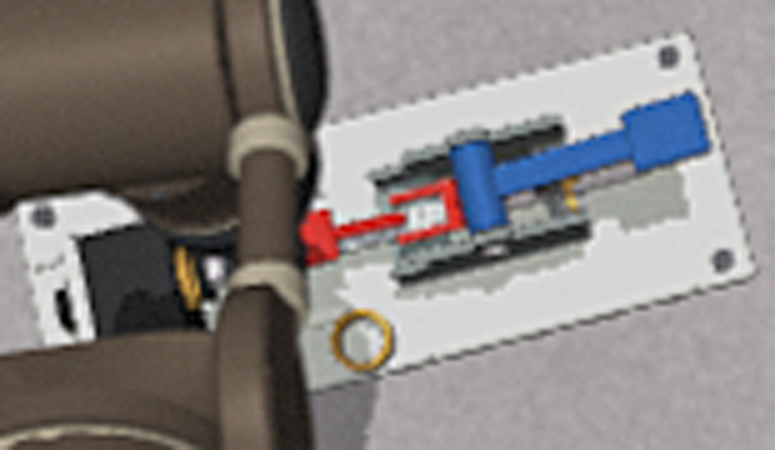

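The trigger is fully up at (665,130), the ring stands nearly flush, and the release pad is under the tool. I'm descending gently.

Call:
jog_arm(fingers=[0,0,0,0,0,0,0,0,0,0], slide=[[-2,1,20],[-2,1,45],[-2,1,65],[-2,1,76],[-2,1,81],[-2,1,84],[-2,1,86],[-2,1,88],[-1.5,1,89],[-1,1,90]], turn=[0,0,0,0,0,0,0,0,0,0])

```text
clock: 38.45
ee_pos: [0.499, 0.0592, 0.0706]
orientation: [0.653, 0.757, 0.0, 0.001]
ft_force: [0.4, -0.6, 1.7]
grip_width: 0.004
grasp_force: 0.7
```

Call:
jog_arm(fingers=[0,0,0,0,0,0,0,0,0,0], slide=[[0.3,0,0.6],[0.6,0,1.2],[0.9,0,1.8],[1.2,0,2.4],[1.5,0,3],[1.5,0,3.6],[1.5,0,4.2],[1.5,0,4.6],[1.5,0,4.6],[1.5,0,4.6]], turn=[0,0,0,0,0,0,0,0,0,0])

```text
clock: 39.45
ee_pos: [0.4984, 0.061, 0.0656]
orientation: [0.653, 0.757, 0.0, -0.0]
ft_force: [-0.4, 2.1, 4.5]
grip_width: 0.001
grasp_force: 2.2
```

Call:
jog_arm(fingers=[0,0,0,0,0,0,0,0,0,0], slide=[[0.2,0,0.6],[0.4,0,1.2],[0.6,0,1.8],[0.8,0,2.4],[1,0,2.7],[1,0,2.7],[1,0,2.7],[1,0,2.7],[1,0,2.7],[1,0,2.7]], turn=[0,0,0,0,0,0,0,0,0,0])

```text
clock: 40.45
ee_pos: [0.4983, 0.0618, 0.0629]
orientation: [0.653, 0.757, 0.0, 0.0]
ft_force: [-0.6, 3.4, 5.5]
grip_width: -0.002
grasp_force: 2.9
```

```bash
python3 - <<'E'
from h import *
b=vision.capture("side");cv2.imwrite("pics/side5.png",cv2.resize(b[150:260,220:360,::-1],None,fx=4,fy=4,interpolation=cv2.INTER_CUBIC))
E
```

```text
(no output)
```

View pics/side5.png

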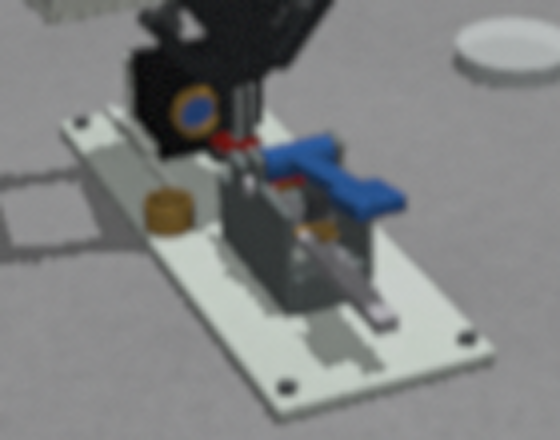

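The jaw is back: its bar end sticks out behind at (385,315), and the ring with its glass is visible and intact at (195,110). I'm lifting off now.

Call:
jog_arm(fingers=[0,0,0,0,0,0,0,0,0,0], slide=[[-0.5,0,-3],[-1.5,0,-8],[-1.5,0,-20],[-1.5,0,-50],[-1.5,0,-90],[-1.5,0,-120],[-20,-20,-140],[-50,-50,-140],[-85,-85,-140],[-110,-110,-140]], turn=[0,0,0,0,0,0,0,0,0,0])

```text
clock: 41.5
ee_pos: [0.403, -0.0648, 0.2029]
orientation: [0.653, 0.757, -0.001, -0.0]
ft_force: [0.8, 0.1, -0.1]
grip_width: 0.002
grasp_force: 0.0
```

```bash
python3 - <<'E'
from h import *
a=vision.capture("side");b=vision.capture("top")
cv2.imwrite("pics/fin.png",np.hstack([cv2.resize(i,(400,300),interpolation=cv2.INTER_CUBIC) for i in(a[150:255,220:360,::-1],b[175:295,185:345,::-1])]))
E
```

```text
(no output)
```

View pics/fin.png

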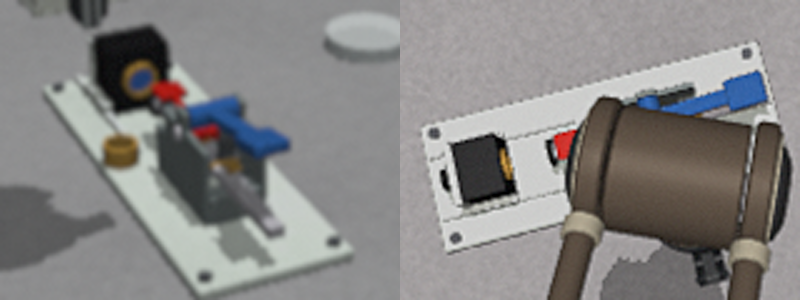

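The jaw is fully back behind the release pad at (553,152), the ring is nearly flush at (507,163), the trigger is up and the robot is clear.

```bash
python3 -c "
from workcell import env
print(env.close_job())"
```

```text
the job is handed in; nothing more can be done
None
```

I pressed the ring home at a steady 15.8 N (crush limit 21 N), then let the trigger up and pressed the release gently; the jaw sprang fully back with the glass intact, and I handed the job in at about 42 s.

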